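# Fish the fallen seal out of the gap

### The arm

A 7-joint arm with a two-finger parallel gripper is mounted at the origin on the work surface. World frame = base frame: x ahead of the robot, y to its left, z up, the work surface at z = 0. Lengths are in m, angles in rad, forces in N, time in s.
With the tool pointing down it reaches from about 0.4 to 0.925 m from the base axis. Payload 4.1 kg.
Tool frame: the origin (TCP) lies where the fingers leave the gripper's body, on its centre line; the fingertips stand 73 mm ahead of it and the grasp point (between the pads) lies 54 mm ahead of it; z points along the fingers, y is the line along which they close (so a half turn about z gives the same grasp; the last joint's range is limited). The gripper opens to 85 mm and grips with 20 to 120 N. Pads are 22 mm wide; open, the fingers measure 114 mm over their backs; the gripper's body (76 mm by 85 mm) begins 54 mm behind the grasp point. The pads swing forward as they close: fully open they stand 13 mm farther back than shut.
Start: joints at [1.01, 0.398, 0.045, 1.537, -0.019, 1.207, -0.051], TCP at [0.29, -0.582, 0.304] pointing down, gripper open.
Joint ranges: [-2.82, 2.82], [-0.49, 2.23], [-1.37, 1.46], [0, 2.46], [-1.36, 4.5], [0.23, 2], [-2.94, 2.94]. Speed limits (rad/s): [2.57, 2.57, 3.14, 3.14, 3.14, 3.14, 3.14].

### API

Orientations are given as a unit quaternion [w, x, y, z].
In Python, from rig import robot, cams, hand_in gives the robot as it stands.
- The arm moves only by the tool jog_arm, never from a script. Its argument "series" is a list of rows, each a list of 3 entries, a list of its own where there are three numbers: the closure, from 0 (fully open) to 1 (shut), then the shift along the tool's x, y, z in m, then the turn, a rotation vector about the tool's x, y, z in degrees. In form: [[claw, [dx, dy, dz], [ax, ay, az]], ...]. A call has 1 to 8 rows; each row shifts and turns the commanded pose from where the row before left it, along the tool's axes as they then stand; what a row does not reach is not made up. A row lasts 1/8 s, in which the tool goes at most 62.5 mm and 10.7 degrees, less where a joint would pass 70% of its speed; a pose out of reach is approached as far as the arm can. A call is refused whole if a number of a shift passes 0.0625 or a number of a turn 10.7, either way. A call with a gripper value outside its range is refused whole. The fingers move at their own pace and stop on an object; "grip_force" is the grip in N (left out, the last holds). Time passes only in rows, so rows that do not move let the fingers close. It gives the time, the measured TCP pose, the force, the opening and the grip force at its end, in the units of the state.
- robot.sense(): the state, without advancing time (a new reading comes with each control period).
- cams.get_image(name): name is "scene" or "top" or "wrist"; returns the picture (400x640x3 uint8, red, green, blue); there is no depth.
- cams.camera_model(name): a dict with "vfov" (degrees; the focal length in pixels is half the picture's height over the tangent of half this angle, whatever the lens; pixels are square), "cx", "cy" (the principal point, pixels), "k1" (the pictures are not rectified: a ray, as slopes to the right and down, at radius r is drawn at 1 + k1 r^2 times it, then the intrinsics apply), "xyz" and "attitude" of the camera in the world; the wrist camera has in their place "mount" (4x4, takes a point from camera to tool coordinates, whose origin is the TCP and whose axes are the flange's). Camera axes: x right, y down, z forward; pixel columns grow to the right and rows downward; lengths in m; the calibration is good to about 2 mm. A picture is of the moment at which its call begins: read the wrist's pose just before it. camera_model takes no time and is no camera call.
- hand_in(): hands the job in; it is judged then, once.
The state is a dict: "clock": time; "joint_pos": joint angles; "joint_velocities": joint speeds; "tau": joint torques, N m; "ee_pos": TCP position; "eef_rot": TCP orientation; "ft_force": force on the tool from outside, world axes, zero at the start; "wrist_torque": the same for the moment, N m; "finger_gap": finger opening in m; "finger_force": force on a finger pad.
Only numpy, scipy, OpenCV 4.12 (cv2) and the standard library are available. Lean on these libraries where they do the work, as an engineer would, in place of code of your own. Each camera call takes 0.05 s, during which the arm holds its last target. There are 200 camera calls.

### The job

A square stone seal has fallen into the narrow gap between the clear plastic organiser and the open wooden seal box. Take the bent rod from its wooden rest, fish the seal out with it through the right-hand end of the gap (as seen from the robot) until it lies on the cabinet top fully outside, about three centimetres clear, and lay the rod back in the cradles of its rest. Use only the rod on the seal: neither fingers nor arm may touch it.

Things in the scene. Friction and masses are not known exactly. Their poses are not given: they have to be found in the camera images.
- bent_rod: Bent rod, 250 g. Origin: centre of its square brass handle (110 long in x, 16 wide, 16 high), to be gripped there across y; balances 11 ahead. A 5 thick rod runs along +x and at x=+190 bends straight down to a flat foot 18 wide (y), 4 thick (x), 22 high, its underside 110 below the origin. z up. Starts lying in the rest, foot hanging 8 above the top.
- rod_rest: Fixed wooden rest, base 120 x 70 x 10; origin: centre of its underside, on the cabinet top; z up. Two uprights 8 thick, at x=-42 and +42 (76 free between), each end in an open cradle: flat floor 110 high, 36 wide (y) between cheeks 124 high. The handle lies level in both, along x, its centre 118 high.
- seal: Fallen seal: plain pale greenish stone column, 44 long (x), 24 wide, 24 high as it lies on its side on the cabinet top; 65 g. Origin: centre of its underside. It lies in the gap, length roughly along it, centre 60 to 100 inside the right-hand end. Other seals stand upright on the black slab: not wanted.
- gap_mouth (a point): Right-hand end of the gap (seen from the robot), at cabinet-top level (z=0), midway between its walls. +y points into the gap, +x to the organiser, z up. Gap 46 wide, 240 long, straight, open above and at both ends. +x wall: organiser 92 high, 160 deep; -x wall: seal box 80 high, 85 deep, its lid leaning open to 155 high on the side away from the gap. 110 beyond the mouth (-y) is free.
Not all that is in view belongs to the job. What is shaped like the rod_rest but black or turquoise is not meant.

How it is judged:
By the outcome, as a careful person would: the job done as asked, in the order asked, and still so for the second after the job is handed in, with the robot touching nothing.
It also fails if it takes over 53 s, if anything falls off the work surface, if the arm or the gripper's body presses on something with over 40 N, if the wrist force passes 120 N, or if a joint passes its speed limit or range.

## Working session

There is one attempt and no reset: what is moved stays moved. The work goes in short steps, Python scripts to look and compute and a tool call to move; the robot and the scene stay as the last step left them, time stands still between calls to the robot, and variables do not carry over. Pictures are saved under pics/ and viewed, at most 10 in all, crops included, and the job is handed in when it is done.

Besides the shell and the picture viewer there is one more tool, called after "Emit:" as name(argument=value, ...), one argument or row to a line, values as JSON. jog_arm: Moves the arm, as the interface text tells. Its arguments: {"type":"object","properties":{"series":{"type":"array"},"grip_force":{"type":"number"}},"required":["series"]}

```bash
ls; mkdir -p pics; cat > h.py <<'E'
import numpy as np, cv2
from rig import robot, cams, hand_in
from scipy.spatial.transform import Rotation as R
def q2R(q): return R.from_quat([q[1],q[2],q[3],q[0]]).as_matrix()
def pose(name, s=None):
    m=cams.camera_model(name)
    if 'mount' in m:
        s=s or robot.sense(); T=np.eye(4);T[:3,:3]=q2R(s['eef_rot']);T[:3,3]=s['ee_pos']
        T=T@np.array(m['mount']); return m,T[:3,:3],T[:3,3]
    a=np.array(m['attitude']); A=a if a.shape==(3,3) else q2R(a)
    return m,A,np.array(m['xyz'])
def ray(name,uv,s=None):
    m,A,c=pose(name,s); f=200/np.tan(np.radians(m['vfov'])/2)
    d=(np.array(uv,float)-[m['cx'],m['cy']])/f; u=d.copy()
    for _ in range(20): u=d/(1+m['k1']*(u@u))
    return c,A@np.array([u[0],u[1],1])
def onz(name,uv,z,s=None):
    c,d=ray(name,uv,s); return c+d*(z-c[2])/d[2]
def proj(name,p,s=None):
    m,A,c=pose(name,s); f=200/np.tan(np.radians(m['vfov'])/2)
    q=A.T@(np.array(p)-c); u=q[:2]/q[2]; return u*(1+m['k1']*(u@u))*f+[m['cx'],m['cy']]
def snap(name,fn=None):
    s=robot.sense(); im=cams.get_image(name)[:,:,::-1].copy()
    if fn: cv2.imwrite('pics/'+fn,im)
    return im,s
E
python3 - <<'E'
from h import *
for n in ['top','scene','wrist']:
    im,s=snap(n,n+'0.png'); m=cams.camera_model(n); print(n,m)
print({k:np.round(v,3).tolist() for k,v in s.items()})
a=cv2.imread('pics/top0.png');b=cv2.imread('pics/scene0.png')
cv2.imwrite('pics/a.png',cv2.resize(np.vstack([a,b]),(800,1000))[:, :])
E
```

```text
pics
top {'vfov': 48.19399241936341, 'cx': 315.37076195350943, 'cy': 202.006378198269, 'k1': -0.10194502203563718, 'xyz': array([ 0.38474758, -0.25602335,  1.36245607]), 'attitude': array([ 0.01523618, -0.70605699,  0.70746238, -0.02735629])}
scene {'vfov': 55.884274179170866, 'cx': 320.57095077106334, 'cy': 201.38590978573822, 'k1': -0.03442531495710514, 'xyz': array([ 1.03739081, -0.71112043,  0.97301647]), 'attitude': array([-0.30979328,  0.84062729,  0.41935705, -0.14667495])}
wrist {'vfov': 59.57030502525894, 'cx': 316.60639654753714, 'cy': 196.2116832805502, 'k1': 0.026319016413869255, 'mount': array([[-7.45853518e-05, -9.52209325e-01, -3.05446224e-01,
         7.80358751e-02],
       [ 9.99999729e-01,  1.52638013e-04, -7.20024193e-04,
         1.19486649e-04],
       [ 7.32236455e-04, -3.05446195e-01,  9.52209056e-01,
        -7.11092813e-02],
       [ 0.00000000e+00,  0.00000000e+00,  0.00000000e+00,
         1.00000000e+00]])}
{'clock': 0.1, 'joint_pos': [1.01, 0.399, 0.045, 1.538, -0.019, 1.207, -0.051], 'joint_velocities': [0.0, -0.002, 0.002, -0.003, -0.001, 0.001, -0.001], 'tau': [0.005, -47.626, 1.37, -25.495, 0.012, 0.005, -0.0], 'ee_pos': [0.289, -0.582, 0.303], 'eef_rot': [-0.001, 0.973, 0.229, -0.0], 'ft_force': [-0.745, -0.352, 0.464], 'wrist_torque': [0.003, -0.022, 0.02], 'finger_force': 0.0, 'finger_gap': 0.085}
```

View pics/top0.png

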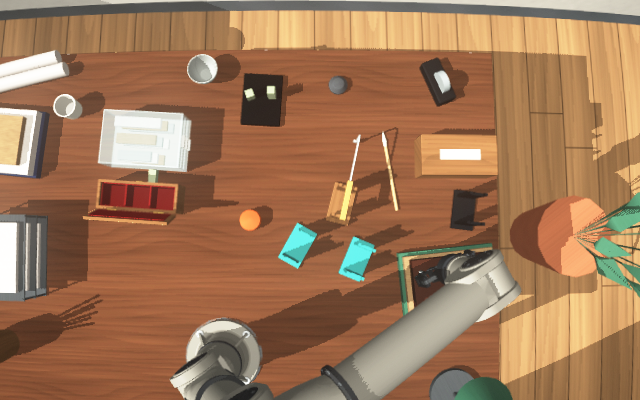

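View pics/scene0.png

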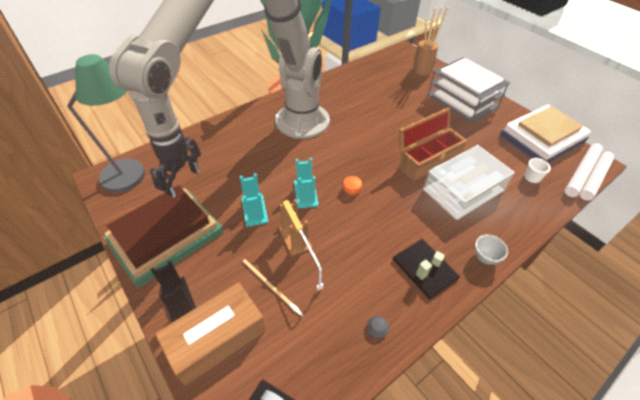

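The top view shows the wooden rest with brass handle at (346,198) and foot near (358,137). The organiser is at (145,140) and the open box at (137,200), with a pale green patch in the gap at (153,173). Candidates:
- **Seal:** (153,173) in the gap, against the ones on the black slab at (250,94) and (271,92). I choose the one in the gap.
- **Rest:** the wooden one at (342,203), against turquoise at (298,245) and (357,258) and black at (465,210). I choose the wooden one.
- **Rod:** the brass-handled one at (350,170), against the plain stick at (390,170).

I'll check these in one close crop.

```bash
python3 - <<'E'
from h import *
a=cv2.imread('pics/top0.png');b=cv2.imread('pics/scene0.png')
r=lambda i,x,y,w,h,s:cv2.resize(i[y:y+h,x:x+w],(w*s,h*s),interpolation=cv2.INTER_CUBIC)
A=r(a,85,100,112,125,4); # 448x500
B=r(a,315,125,80,125,4)  # 320x500
cv2.imwrite('pics/c1.png',np.hstack([A,B]))
for n,uv,z in [('top',(346,198),.126),('top',(358,137),.118),('top',(185,176),0),('top',(153,173),.024)]: print(uv,onz(n,uv,z).round(3))
E
```

```text
(346, 198) [ 0.47  -0.362  0.126]
(358, 137) [ 0.644 -0.398  0.118]
(185, 176) [0.548 0.121 0.   ]
(153, 173) [0.554 0.214 0.024]
```

View pics/c1.png

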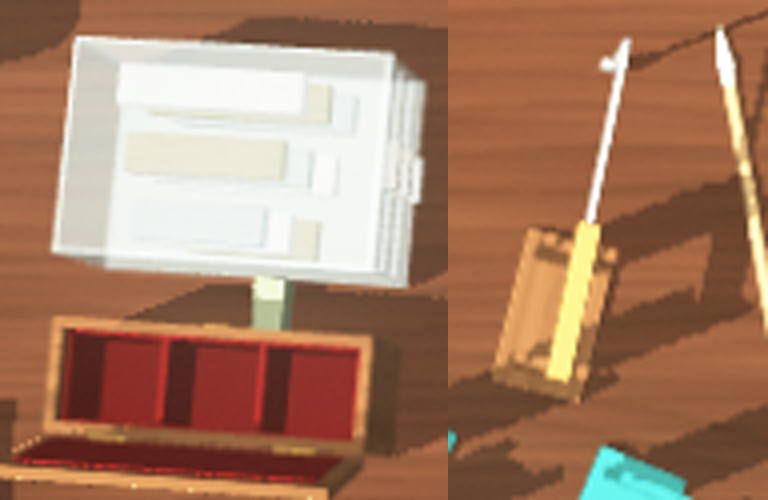

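The crop confirms the choice: a greenish column in the gap at crop (252–293, 278–330), and the brass handle in the wooden rest. Next I compute poses and plan a wrist look over the gap.

```bash
cat >> h.py <<'E'
def plan(p,yaw,n,tilt=None):
    """rows (shift in tool axes mm, turn deg) to TCP p, tool down with tool x at yaw deg"""
    s=robot.sense(); A=q2R(s['eef_rot']); c=np.array(s['ee_pos'])
    B=(R.from_euler('z',yaw,degrees=True)*R.from_euler('x',180,degrees=True)).as_matrix()
    rv=R.from_matrix(A.T@B).as_rotvec(); d=(np.array(p)-c)/n
    for i in range(n):
        print('[%s,%s],'%((A.T@d).round(4).tolist(),np.degrees(rv/n).round(2).tolist()))
        A=A@R.from_rotvec(rv/n).as_matrix()
E
python3 - <<'E'
from h import *
A=lambda x,y:((x+.5)/4-.5+85,(y+.5)/4-.5+100)
B=lambda x,y:((x-448+.5)/4-.5+315,(y+.5)/4-.5+125)
P=lambda n,uv,z:print(n,onz('top',uv,z).round(4))
P('boxL',A(55,318),.08);P('boxR',A(374,337),.08)
P('orgL',A(52,252),.092);P('orgR',A(408,287),.092);P('orgR2',A(390,285),.092)
P('seal l',A(253,290),.024);P('seal r',A(290,290),.024)
P('hF',B(589,222),.126);P('hB',B(559,380),.126);P('tip',B(628,40),.118)
plan([.55,.15,.38],85,14)
E
```

```text
boxL [0.5303 0.3583 0.08  ]
boxR [0.5152 0.119  0.08  ]
orgL [0.5773 0.3566 0.092 ]
orgR [0.55   0.0915 0.092 ]
orgR2 [0.5515 0.1046 0.092 ]
seal l [0.5572 0.2296 0.024 ]
seal r [0.557  0.2009 0.024 ]
hF [ 0.5202 -0.3736  0.126 ]
hB [ 0.4103 -0.352   0.126 ]
tip [ 0.6505 -0.4031  0.118 ]
[[0.0399, -0.0385, -0.0054],[-0.01, -0.0, -4.18]],
[[0.0426, -0.0355, -0.0054],[-0.01, -0.0, -4.18]],
[[0.0451, -0.0323, -0.0054],[-0.01, -0.0, -4.18]],
[[0.0474, -0.0289, -0.0055],[-0.01, -0.0, -4.18]],
[[0.0493, -0.0254, -0.0055],[-0.01, -0.0, -4.18]],
[[0.051, -0.0217, -0.0055],[-0.01, -0.0, -4.18]],
[[0.0525, -0.0179, -0.0055],[-0.01, -0.0, -4.18]],
[[0.0537, -0.014, -0.0055],[-0.01, -0.0, -4.18]],
[[0.0545, -0.0101, -0.0055],[-0.01, -0.0, -4.18]],
[[0.0551, -0.0061, -0.0055],[-0.01, -0.0, -4.18]],
[[0.0554, -0.0021, -0.0055],[-0.01, -0.0, -4.18]],
[[0.0554, 0.002, -0.0055],[-0.01, -0.0, -4.18]],
[[0.0551, 0.006, -0.0055],[-0.01, -0.0, -4.18]],
[[0.0546, 0.01, -0.0055],[-0.01, -0.0, -4.18]],
```

Emit:
jog_arm(
  series=[
    [0,[0.04,-0.038,-0.006],[0,0,-4.2]],
    [0,[0.043,-0.036,-0.006],[0,0,-4.2]],
    [0,[0.045,-0.032,-0.006],[0,0,-4.2]],
    [0,[0.047,-0.029,-0.006],[0,0,-4.2]],
    [0,[0.049,-0.025,-0.006],[0,0,-4.2]],
    [0,[0.051,-0.022,-0.006],[0,0,-4.2]],
    [0,[0.052,-0.018,-0.006],[0,0,-4.2]],
    [0,[0.053,-0.014,-0.006],[0,0,-4.2]],
  ],
)

```text
clock: 1.15
ee_pos: [0.4373, -0.1634, 0.352]
eef_rot: [0.0, 0.865, 0.501, -0.0]
ft_force: [0.5, -0.7, 0.1]
finger_gap: 0.0852
finger_force: 0.0
```

Emit:
jog_arm(
  series=[
    [0,[0.054,-0.01,-0.006],[0,0,-4.2]],
    [0,[0.055,-0.006,-0.006],[0,0,-4.2]],
    [0,[0.055,-0.002,-0.006],[0,0,-4.2]],
    [0,[0.055,0.002,-0.006],[0,0,-4.2]],
    [0,[0.055,0.006,-0.006],[0,0,-4.2]],
    [0,[0.055,0.01,-0.006],[0,0,-4.2]],
    [0,[0,0,0],[0,0,0]],
    [0,[0,0,0],[0,0,0]],
  ],
)

```text
clock: 2.15
ee_pos: [0.5471, 0.147, 0.3873]
eef_rot: [0.0, 0.736, 0.677, -0.001]
ft_force: [0.5, -0.6, 0.1]
finger_gap: 0.0853
finger_force: 0.0
```

```bash
python3 - <<'E'
from h import *
im,s=snap('wrist','w1.png'); print(s['ee_pos'],s['clock'],s['eef_rot'])
print(proj('wrist',[.55,.215,.024],s),proj('wrist',[.53,.12,0],s))
import pickle;pickle.dump(s,open('w1.pkl','wb'))
E
```

```text
[0.54712622 0.14698686 0.38728109] 2.15 [ 3.17922037e-05  7.35846307e-01  6.77148162e-01 -7.60688175e-04]
[314.82230797  92.58060817] [306.07388408 167.22463018]
```

View pics/w1.png

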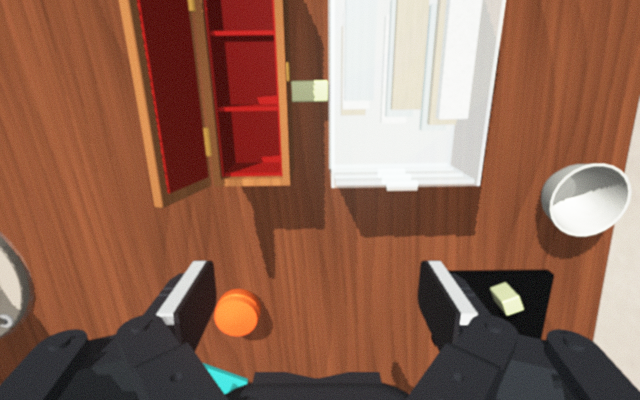

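The seal shows at u 291–328, v 80–103, between the box wall (u≈289) and the organiser (u≈329). The mouth is at v≈185. It looks wider across the gap than along it, so I zoom in.

```bash
python3 - <<'E'
from h import *
a=cv2.imread('pics/w1.png')[40:200,265:365]; b=cv2.resize(a,None,fx=5,fy=3.75*1,interpolation=cv2.INTER_NEAREST)
cv2.imwrite('pics/w1z.png',cv2.resize(a,(375,600),interpolation=cv2.INTER_NEAREST))
E
```

```text
(no output)
```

View pics/w1z.png

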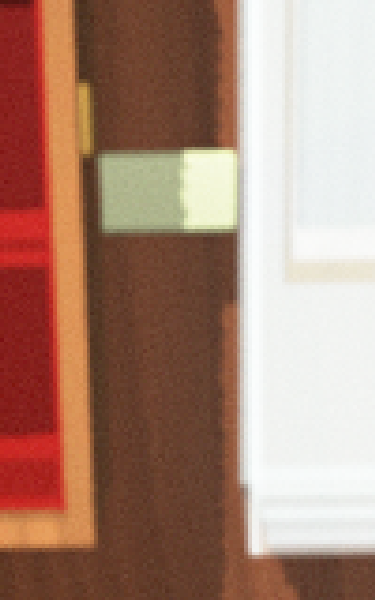

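```bash
python3 - <<'E'
from h import *
import pickle;s=pickle.load(open('w1.pkl','rb'))
C=lambda x,y:((x+.5)/3.75-.5+265,(y+.5)/3.75-.5+40)
P=lambda n,uv,z:print(n,onz('wrist',uv,z,s).round(4))
for k in [(98,150),(238,150),(102,233),(238,233)]: P('seal',C(*k),.024)
P('boxR',C(95,547),.08);P('boxup',C(77,60),.08)
P('orgR',C(248,555),.092);P('orgR0',C(243,485),.092);P('orgup',C(238,5),.092)
m,A,c=pose('wrist',s);print(c)
# base line of organiser: right wood light strip
P('boxR w full',(289,185),.08)
# plan to over the handle: 
plan([.45,-.36,.30],-11.5,16)
E
```

```text
seal [0.523  0.2318 0.024 ]
seal [0.5668 0.2282 0.024 ]
seal [0.5216 0.2068 0.024 ]
seal [0.565  0.2032 0.024 ]
boxR [0.5141 0.1188 0.08  ]
boxup [0.5238 0.2539 0.08  ]
orgR [0.5595 0.1161 0.092 ]
orgR0 [0.5596 0.1371 0.092 ]
orgup [0.5673 0.2625 0.092 ]
[0.55359796 0.22480777 0.45829911]
boxR w full [0.5131 0.1195 0.08  ]
[[-0.032, -0.0034, 0.0055],[0.0, 0.01, 6.04]],
[[-0.0322, 0.0, 0.0055],[0.0, 0.01, 6.04]],
[[-0.032, 0.0034, 0.0055],[0.0, 0.01, 6.04]],
[[-0.0315, 0.0068, 0.0055],[0.0, 0.01, 6.04]],
[[-0.0306, 0.01, 0.0055],[0.0, 0.01, 6.04]],
[[-0.0294, 0.0132, 0.0055],[0.0, 0.01, 6.04]],
[[-0.0278, 0.0162, 0.0055],[0.0, 0.01, 6.04]],
[[-0.026, 0.0191, 0.0055],[0.0, 0.01, 6.04]],
[[-0.0238, 0.0217, 0.0055],[0.0, 0.01, 6.04]],
[[-0.0214, 0.0241, 0.0055],[0.0, 0.01, 6.04]],
[[-0.0188, 0.0262, 0.0055],[0.0, 0.01, 6.04]],
[[-0.0159, 0.028, 0.0055],[0.0, 0.01, 6.04]],
[[-0.0129, 0.0295, 0.0055],[0.0, 0.01, 6.04]],
[[-0.0097, 0.0307, 0.0055],[0.0, 0.01, 6.04]],
[[-0.0064, 0.0316, 0.0055],[0.0, 0.01, 6.04]],
[[-0.003, 0.0321, 0.0055],[0.0, 0.01, 6.04]],
```

The image shows the seal lying crosswise in the gap: 44 across, 24 along, centre about (0.544, 0.2175) and about 100 mm inside. The gap axis is about 3.8° off +y. Now to the rod.

Emit:
jog_arm(
  series=[
    [0,[-0.032,-0.003,0.005],[0,0,6]],
    [0,[-0.032,0,0.005],[0,0,6]],
    [0,[-0.032,0.003,0.005],[0,0,6]],
    [0,[-0.032,0.007,0.005],[0,0,6]],
    [0,[-0.031,0.01,0.005],[0,0,6]],
    [0,[-0.029,0.013,0.005],[0,0,6]],
    [0,[-0.028,0.016,0.005],[0,0,6]],
    [0,[-0.026,0.019,0.005],[0,0,6]],
  ],
)

```text
clock: 3.2
ee_pos: [0.4988, -0.108, 0.3476]
eef_rot: [0.0, 0.949, 0.316, 0.0]
ft_force: [1.0, -0.1, -0.0]
finger_gap: 0.0854
finger_force: 0.0
```

Emit:
jog_arm(
  series=[
    [0,[-0.024,0.022,0.005],[0,0,6]],
    [0,[-0.021,0.024,0.005],[0,0,6]],
    [0,[-0.019,0.026,0.005],[0,0,6]],
    [0,[-0.016,0.028,0.005],[0,0,6]],
    [0,[-0.013,0.03,0.005],[0,0,6]],
    [0,[-0.01,0.031,0.005],[0,0,6]],
    [0,[-0.006,0.032,0.005],[0,0,6]],
    [0,[-0.002,0.032,0.005],[0,0,6]],
  ],
)

```text
clock: 4.2
ee_pos: [0.4534, -0.3627, 0.3075]
eef_rot: [0.0, 0.995, -0.097, -0.0]
ft_force: [0.4, 0.7, 0.3]
finger_gap: 0.0853
finger_force: 0.0
```

Emit:
jog_arm(
  series=[
    [0,[0,0,0],[0,0,0]],
  ],
)

```text
clock: 4.32
ee_pos: [0.4521, -0.3643, 0.3069]
eef_rot: [0.0, 0.995, -0.098, -0.001]
ft_force: [0.5, 0.9, -0.5]
finger_gap: 0.0853
finger_force: 0.0
```

```bash
python3 - <<'E'
from h import *
im,s=snap('wrist','w2.png'); print(s['ee_pos'],s['clock'],s['eef_rot'])
import pickle;pickle.dump(s,open('w2.pkl','wb'))
hsv=cv2.cvtColor(im,cv2.COLOR_BGR2HSV)
m=cv2.inRange(hsv,(22,110,170),(34,255,255))
n,l,st,ce=cv2.connectedComponentsWithStats(m);i=1+st[1:,4].argmax()
print(st[i],ce[i]);ys,xs=np.where(l==i)
r=cv2.minAreaRect(np.c_[xs,ys].astype(np.float32));b=cv2.boxPoints(r)
print(b.round(1));print([onz('wrist',p,.126,s).round(4).tolist() for p in b])
E
```

```text
[ 0.45205009 -0.36432921  0.30694918] 4.325 [ 4.63702729e-04  9.95226910e-01 -9.75823869e-02 -9.27184438e-04]
[ 37 241  33  33 636] [ 53.15251572 257.23899371]
[[ 30.2 262.7]
 [ 38.5 239.7]
 [ 73.4 252.2]
 [ 65.2 275.2]]
[[0.4387, -0.1308, 0.126], [0.4561, -0.1455, 0.126], [0.4407, -0.1671, 0.126], [0.4227, -0.1526, 0.126]]
```

View pics/w2.png

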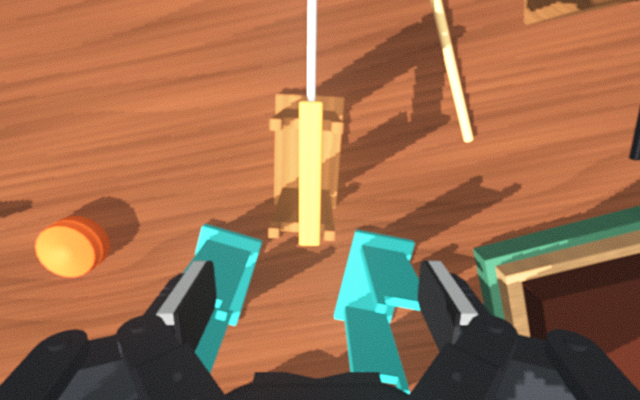

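The handle's top face spans (299–322, 101) to (299–321, 245), aligned with the tool axis.

```bash
python3 - <<'E'
from h import *
import pickle;s=pickle.load(open('w2.pkl','rb'))
f=onz('wrist',(311,101.5),.126,s);b=onz('wrist',(310,245),.126,s)
e=f-b;c=(f+b)/2;y=np.degrees(np.arctan2(e[1],e[0]));print(f,b,c,np.linalg.norm(e),y)
t=onz('wrist',(312,1),.12,s)-c;print(np.degrees(np.arctan2(t[1],t[0])))
plan([c[0],c[1],.172],y,5)
E
```

```text
[ 0.51756679 -0.37360183  0.126     ] [ 0.41004493 -0.35093737  0.126     ] [ 0.46380586 -0.3622696   0.126     ] 0.10988461580290886 -11.9030860917698
-11.966885357778132
[[0.0021, -0.0004, 0.0271],[-0.0, 0.01, 0.18]],
[[0.0021, -0.0004, 0.0271],[-0.0, 0.01, 0.18]],
[[0.0021, -0.0004, 0.0271],[-0.0, 0.01, 0.18]],
[[0.0021, -0.0004, 0.0271],[-0.0, 0.01, 0.18]],
[[0.0021, -0.0004, 0.0271],[-0.0, 0.01, 0.18]],
```

Emit:
jog_arm(
  series=[
    [0,[0.003,-0.001,0.027],[0,0,0.2]],
    [0,[0.003,-0.001,0.027],[0,0,0.2]],
    [0,[0.002,0,0.027],[0,0,0.2]],
    [0,[0.002,0,0.027],[0,0,0.2]],
    [0,[0.001,0,0.027],[0,0,0]],
    [0,[0,0,0],[0,0,0]],
  ],
)

```text
clock: 5.12
ee_pos: [0.4648, -0.3589, 0.1711]
eef_rot: [-0.002, 0.995, -0.1, -0.002]
ft_force: [0.0, -0.0, -0.1]
finger_gap: 0.0851
finger_force: 0.0
```

Emit:
jog_arm(
  series=[
    [1,[0,0,0],[0,0,0]],
    [1,[0,0,0],[0,0,0]],
    [1,[0,0,0],[0,0,0]],
    [1,[0,0,0],[0,0,0]],
    [1,[0,0,0],[0,0,0]],
    [1,[0,0,0],[0,0,0]],
  ],
  grip_force=70,
)

```text
clock: 5.88
ee_pos: [0.4659, -0.3614, 0.1739]
eef_rot: [0.001, 0.995, -0.101, 0.001]
ft_force: [-1.0, -0.2, 5.4]
finger_gap: 0.0149
finger_force: 69.3
```

Emit:
jog_arm(
  series=[
    [1,[0,0,-0.01],[0,0,0]],
    [1,[0,0,-0.03],[0,0,0]],
    [1,[0,0,-0.045],[0,0,0]],
    [1,[0,0,-0.045],[0,0,0]],
    [1,[0,0,0],[0,0,0]],
  ],
)

```text
clock: 6.5
ee_pos: [0.4672, -0.3615, 0.3069]
eef_rot: [0.002, 0.995, -0.1, 0.003]
ft_force: [0.8, 0.1, -2.4]
finger_gap: 0.0148
finger_force: 68.5
```

```bash
python3 - <<'E'
from h import *
im,s=snap('scene','s1.png'); print(s['ee_pos'],s['clock'],s['eef_rot'],s['ft_force'],s['wrist_torque'],s['joint_pos'])
g=86.2;d=np.array([np.cos(np.radians(g)),np.sin(np.radians(g))])
foot=np.array([.5451,.245]);h=foot-.188*d;print(h)
plan([h[0],h[1],.304],g,15)
B=q2R(s['eef_rot']);t=np.array(s['ee_pos'])+B@[.188,0,.164];p=proj('scene',t,s);print(t,p,)
x,y=p.astype(int);a=im[max(y-100,0):y+50,x-110:x+90];cv2.imwrite('pics/s1z.png',cv2.resize(a,None,fx=4,fy=4))
E
```

```text
[ 0.46718038 -0.36150022  0.30688583] 6.5 [ 0.0017506   0.99493885 -0.10041012  0.00338098] [ 0.78901684  0.14269476 -2.3988553 ] [ 0.02214851  0.0117786  -0.04384181] [ 0.66259729  0.28795398 -0.09471499  1.68219421  0.02928736  1.16520368
 -1.21155062]
[0.53264051 0.05741332]
[[-0.0012, -0.0282, -0.0],[0.01, -0.0, -6.51]],
[[0.002, -0.0282, -0.0],[0.01, -0.0, -6.51]],
[[0.0052, -0.0277, -0.0],[0.01, -0.0, -6.51]],
[[0.0083, -0.027, -0.0],[0.01, -0.0, -6.51]],
[[0.0113, -0.0259, 0.0],[0.01, -0.0, -6.51]],
[[0.0142, -0.0244, 0.0],[0.01, -0.0, -6.51]],
[[0.0168, -0.0227, 0.0],[0.01, -0.0, -6.51]],
[[0.0193, -0.0206, 0.0],[0.01, -0.0, -6.51]],
[[0.0215, -0.0183, 0.0],[0.01, -0.0, -6.51]],
[[0.0234, -0.0157, 0.0],[0.01, -0.0, -6.51]],
[[0.0251, -0.013, 0.0],[0.01, -0.0, -6.51]],
[[0.0264, -0.01, 0.0],[0.01, -0.0, -6.51]],
[[0.0274, -0.007, 0.0],[0.01, -0.0, -6.51]],
[[0.028, -0.0038, 0.0],[0.01, -0.0, -6.51]],
[[0.0282, -0.0006, 0.0],[0.01, -0.0, -6.51]],
[ 0.65243087 -0.39974376  0.14422149] [322.10064209 262.7065814 ]
```

View pics/s1z.png

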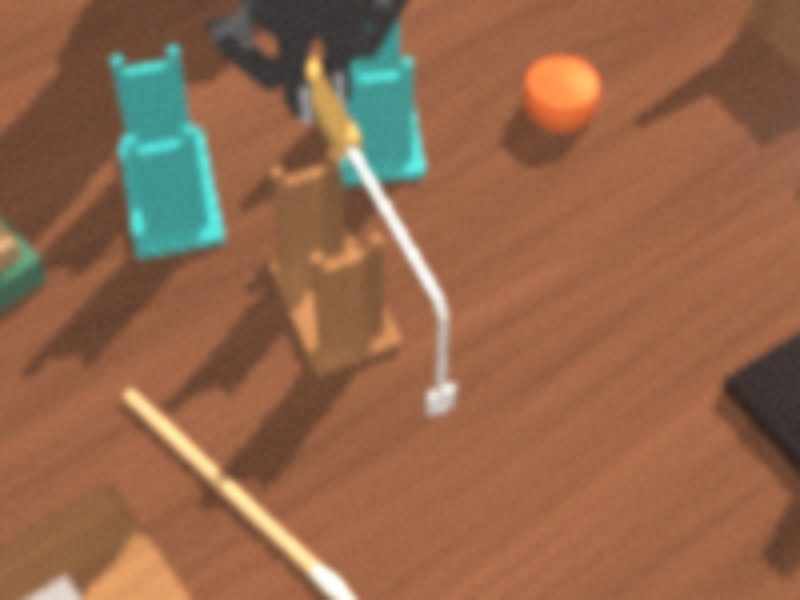

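The rod is lifted and hangs level. The foot underside is at scene pixel (322,264.5), within 2 px of the prediction. I swing it over the gap.

Emit:
jog_arm(
  series=[
    [1,[-0.001,-0.028,0],[0,0,-6.5]],
    [1,[0.002,-0.028,0],[0,0,-6.5]],
    [1,[0.005,-0.028,0],[0,0,-6.5]],
    [1,[0.008,-0.027,0],[0,0,-6.5]],
    [1,[0.011,-0.026,0],[0,0,-6.5]],
    [1,[0.014,-0.024,0],[0,0,-6.5]],
    [1,[0.017,-0.023,0],[0,0,-6.5]],
    [1,[0.019,-0.021,0],[0,0,-6.5]],
  ],
)

```text
clock: 7.55
ee_pos: [0.499, -0.1365, 0.3005]
eef_rot: [-0.001, 0.938, 0.348, -0.002]
ft_force: [0.5, 0.4, -2.7]
finger_gap: 0.0149
finger_force: 68.5
```

Emit:
jog_arm(
  series=[
    [1,[0.021,-0.018,0],[0,0,-6.5]],
    [1,[0.023,-0.016,0],[0,0,-6.5]],
    [1,[0.025,-0.013,0],[0,0,-6.5]],
    [1,[0.026,-0.01,0],[0,0,-6.5]],
    [1,[0.027,-0.007,0],[0,0,-6.5]],
    [1,[0.028,-0.004,0],[0,0,-6.5]],
    [1,[0.028,-0.001,0],[0,0,-6.5]],
    [1,[0,0,0],[0,0,0]],
  ],
)

```text
clock: 8.55
ee_pos: [0.5289, 0.0586, 0.3009]
eef_rot: [-0.002, 0.73, 0.684, -0.001]
ft_force: [0.1, -0.1, -2.3]
finger_gap: 0.0147
finger_force: 68.5
```

Emit:
jog_arm(
  series=[
    [1,[0,0,0],[0,0,0]],
    [1,[0,0,0],[0,0,0]],
  ],
)

```text
clock: 8.8
ee_pos: [0.5299, 0.0544, 0.302]
eef_rot: [-0.0, 0.732, 0.681, -0.001]
ft_force: [-0.7, -0.5, -1.3]
finger_gap: 0.0148
finger_force: 68.5
```

```bash
python3 - <<'E'
from h import *
im,s=snap('top','t2.png');im2,s=snap('scene','s2.png'); print(s['ee_pos'],s['clock'],s['eef_rot'],R.from_matrix(q2R(s['eef_rot'])).as_euler('zyx',degrees=True))
plan([.5326,.0574,.304],86.2,1)
B=q2R(s['eef_rot']);t=np.array(s['ee_pos'])+B@[.188,0,.166];t0=t.copy();t0[2]=.0;print(t,proj('top',t),proj('scene',t))
a=im[110:230,85:225];x,y=proj('scene',t).astype(int);b=im2[y-75:y+75,x-75:x+75]
cv2.imwrite('pics/z2.png',np.hstack([cv2.resize(a,(420,360)),cv2.resize(b,(360,360))]));print(x,y)
E
```

```text
[0.53003025 0.05451646 0.30232818] 8.85 [-1.23097873e-04  7.32314541e-01  6.80966235e-01 -6.20060611e-04] [-8.58384303e+01 -6.16393726e-02  1.79961945e+02]
[[0.0028, 0.0023, -0.0015],[-0.04, 0.03, -0.34]],
[0.54349468 0.24191047 0.13618909] [129.38754774 171.95987092] [453.11293489 142.45236674]
453 142
```

View pics/z2.png

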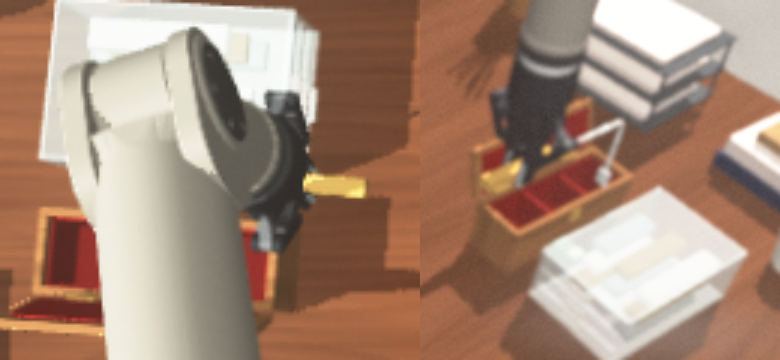

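The foot hangs over the gap as predicted, to about 2 px. I fine-adjust and lower it behind the seal.

Emit:
jog_arm(
  series=[
    [1,[0.004,0.002,0],[0,0,-0.3]],
    [1,[0,0,0.02],[0,0,0]],
    [1,[0,0,0.02],[0,0,0]],
    [1,[0,0,0.02],[0,0,0]],
    [1,[0,0,0.02],[0,0,0]],
    [1,[0,0,0.015],[0,0,0]],
    [1,[0,0,0],[0,0,0]],
  ],
)

```text
clock: 9.78
ee_pos: [0.532, 0.0595, 0.2069]
eef_rot: [-0.001, 0.73, 0.684, -0.001]
ft_force: [0.8, 0.8, -2.1]
finger_gap: 0.0147
finger_force: 68.5
```

```bash
python3 - <<'E'
from h import *
im2,s=snap('scene','s3.png'); print(s['ee_pos'],s['clock'],s['ft_force'],R.from_matrix(q2R(s['eef_rot'])).as_euler('zyx',degrees=True))
plan([.5326,.0574,.17],86.2,1)
B=q2R(s['eef_rot']);t=np.array(s['ee_pos'])+B@[.188,0,.166]
print(t,proj('scene',t),proj('scene',np.array(s['ee_pos'])+B@[.188,0,.056]))
x,y=proj('scene',t).astype(int);b=im2[y-70:y+80,x-80:x+80]
cv2.imwrite('pics/z3.png',cv2.resize(b,(640,600),interpolation=cv2.INTER_CUBIC));print(x,y)
E
```

```text
[0.53198245 0.05949659 0.20688605] 9.775 [ 0.76258606  0.75950467 -2.08136477] [-8.62655603e+01 -1.31775548e-01  1.79991324e+02]
[[-0.0023, 0.0001, 0.0378],[-0.02, -0.0, 0.07]],
[0.54384548 0.24707226 0.04082992] [446.70123741 162.23382836] [455.46341769 138.62810979]
446 162
```

View pics/z3.png

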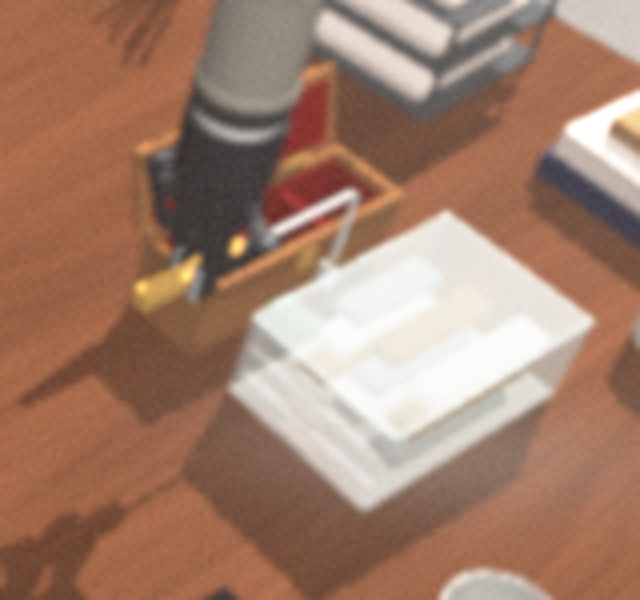

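Nine pictures are used. The rod tip at (454,140) agrees with the prediction and the foot is entering the gap. I lower the last 36 mm and begin pulling.

Emit:
jog_arm(
  series=[
    [1,[0,0,0.012],[0,0,0]],
    [1,[0,0,0.012],[0,0,0]],
    [1,[0,0,0.01],[0,0,0]],
    [1,[0,0,0],[0,0,0]],
    [1,[0,0,0],[0,0,0]],
  ],
)

```text
clock: 10.45
ee_pos: [0.5328, 0.0597, 0.174]
eef_rot: [0.0, 0.73, 0.684, 0.0]
ft_force: [-0.6, -0.2, -2.0]
finger_gap: 0.0146
finger_force: 68.5
```

Emit:
jog_arm(
  series=[
    [1,[-0.004,0,0.004],[0,0,0]],
    [1,[-0.006,0,0],[0,0,0]],
    [1,[-0.006,0,0],[0,0,0]],
    [1,[-0.006,0,0],[0,0,0]],
    [1,[-0.006,0,0],[0,0,0]],
    [1,[-0.006,0,0],[0,0,0]],
    [1,[-0.006,0,0],[0,0,0]],
  ],
)

```text
clock: 11.32
ee_pos: [0.53, 0.0193, 0.1699]
eef_rot: [0.0, 0.73, 0.684, 0.0]
ft_force: [0.3, 0.1, -2.5]
finger_gap: 0.0149
finger_force: 68.5
```

```bash
python3 - <<'E'
from h import *
s=robot.sense();print(s['ee_pos'],s['ft_force'],s['wrist_torque'],R.from_matrix(q2R(s['eef_rot'])).as_euler('zyx',degrees=True))
B=q2R(s['eef_rot']);f=np.array(s['ee_pos'])+B@[.188,0,.166];print(f,'centre x',.5367+.0664*(f[1]-.1175))
E
```

```text
[0.52995408 0.01931093 0.16991798] [ 0.28742171  0.1072363  -2.53220741] [ 0.13696725  0.00956779 -0.0192978 ] [-8.62621719e+01  5.15936051e-03  1.79998187e+02]
[0.54222496 0.20690577 0.00391315] centre x 0.5426365428091039
```

The wrist moment about x has risen, so the seal is probably being dragged. I keep pulling.

Emit:
jog_arm(
  series=[
    [1,[-0.008,0,0],[0,0,0]],
    [1,[-0.008,0,0],[0,0,0]],
    [1,[-0.008,0,0],[0,0,0]],
    [1,[-0.008,0,0],[0,0,0]],
    [1,[-0.008,0,0],[0,0,0]],
    [1,[-0.008,0,0],[0,0,0]],
    [1,[-0.008,0,0],[0,0,0]],
  ],
)

```text
clock: 12.2
ee_pos: [0.5263, -0.0368, 0.1699]
eef_rot: [0.0, 0.73, 0.684, -0.0]
ft_force: [1.5, -0.0, -3.1]
finger_gap: 0.0146
finger_force: 68.5
```

```bash
python3 - <<'E'
from h import *
im,s=snap('wrist','w4.png');print(s['ee_pos'],s['ft_force'],s['wrist_torque'],s['clock'])
hsv=cv2.cvtColor(im,cv2.COLOR_BGR2HSV);im2,_=snap('scene','s4.png')
for nm,i in (('wrist',im),('scene',im2)):
    h=cv2.cvtColor(i,cv2.COLOR_BGR2HSV);m=cv2.inRange(h,(30,25,70),(50,140,255))
    n,l,st,ce=cv2.connectedComponentsWithStats(m)
    for k in range(1,n):
        if st[k,4]>15: print(nm,st[k].tolist(),ce[k].round(1),onz(nm,ce[k],.02,s).round(4))
B=q2R(s['eef_rot']);print('foot',np.array(s['ee_pos'])+B@[.188,0,.166])
E
```

```text
[ 0.52626095 -0.03675264  0.16988412] [ 1.53865712 -0.03367636 -3.0864398 ] [ 0.15225626 -0.01789527  0.01030421] 12.2
wrist [296, 161, 35, 3, 62] [312.4 161.5] [ 0.5254 -0.0059  0.02  ]
scene [264, 34, 18, 18, 40] [273.7  43.9] [-0.5777  0.2306  0.02  ]
scene [286, 37, 4, 10, 19] [287.5  41.7] [-0.5551  0.3009  0.02  ]
scene [118, 73, 11, 23, 23] [124.7  84. ] [-0.6692 -0.5055  0.02  ]
scene [418, 176, 9, 11, 57] [422.3 180.2] [0.5418 0.1284 0.02  ]
scene [116, 252, 13, 18, 18] [122.  260.5] [ 0.2401 -0.8181  0.02  ]
scene [417, 252, 26, 27, 276] [428.9 264.9] [ 0.7875 -0.1084  0.02  ]
foot [0.53851706 0.15082745 0.00386153]
```

The scene view finds the seal at (422,180), about (0.542, 0.128), just ahead of the foot. I pull the remaining ~62 mm.

Emit:
jog_arm(
  series=[
    [1,[-0.008,0,0],[0,0,0]],
    [1,[-0.008,0,0],[0,0,0]],
    [1,[-0.008,0,0],[0,0,0]],
    [1,[-0.008,0,0],[0,0,0]],
    [1,[-0.008,0,0],[0,0,0]],
    [1,[-0.008,0,0],[0,0,0]],
    [1,[-0.008,0,0],[0,0,0]],
    [1,[-0.006,0,0],[0,0,0]],
  ],
)

```text
clock: 13.3
ee_pos: [0.5222, -0.0987, 0.1699]
eef_rot: [0.0, 0.73, 0.684, -0.0]
ft_force: [-0.6, 0.7, -3.2]
finger_gap: 0.0149
finger_force: 68.5
```

```bash
python3 - <<'E'
from h import *
im2,s=snap('scene','s5.png');imw,s=snap('wrist','w5.png')
for nm,i in (('scene',im2),('wrist',imw)):
    h=cv2.cvtColor(i,cv2.COLOR_BGR2HSV);m=cv2.inRange(h,(28,25,60),(52,160,255))
    n,l,st,ce=cv2.connectedComponentsWithStats(m)
    for k in range(1,n):
        if st[k,4]>25: print(nm,st[k].tolist(),ce[k].round(1),onz(nm,ce[k],.018,s).round(4))
B=q2R(s['eef_rot']);print(s['ee_pos'],s['clock'],'foot',np.array(s['ee_pos'])+B@[.188,0,.166])
a=im2[140:240,340:470];b=imw[0:200,200:420]
cv2.imwrite('pics/z5.png',np.vstack([cv2.resize(a,(520,400),interpolation=cv2.INTER_CUBIC),cv2.resize(b,(520,200))[:200]]))
E
```

```text
scene [264, 34, 18, 22, 63] [274.1  44.1] [-0.578   0.2335  0.018 ]
scene [117, 72, 12, 27, 31] [123.4  85.9] [-0.6609 -0.5145  0.018 ]
scene [405, 183, 12, 11, 74] [410.3 187.2] [0.5384 0.072  0.018 ]
scene [108, 244, 18, 26, 26] [116.3 256.5] [ 0.2148 -0.8273  0.018 ]
scene [155, 250, 26, 18, 27] [167.1 258.7] [ 0.3115 -0.7089  0.018 ]
scene [416, 252, 28, 28, 318] [428.7 265.2] [ 0.7874 -0.1083  0.018 ]
wrist [295, 160, 43, 180, 5612] [316.9 232.3] [ 0.5208 -0.1193  0.018 ]
[ 0.52210924 -0.09962199  0.16985299] 13.35 foot [0.53457522 0.08781153 0.00368056]
```

The seal is at about (0.538, 0.072), and its far edge is about 32 mm outside the mouth. I back off, lift, and return the rod.

Emit:
jog_arm(
  series=[
    [1,[0.006,0,0],[0,0,0]],
    [1,[0.002,0,-0.01],[0,0,0]],
    [1,[0,0,-0.03],[0,0,0]],
    [1,[0,0,-0.045],[0,0,0]],
    [1,[0,0,-0.045],[0,0,0]],
    [1,[0,0,0],[0,0,0]],
  ],
)

```text
clock: 14.15
ee_pos: [0.5252, -0.0893, 0.3047]
eef_rot: [0.004, 0.729, 0.684, 0.003]
ft_force: [0.1, 0.4, -2.3]
finger_gap: 0.0147
finger_force: 68.7
```

```bash
python3 - <<'E'
from h import *
im2,s=snap('scene','s6.png')
h=cv2.cvtColor(im2,cv2.COLOR_BGR2HSV);m=cv2.inRange(h,(28,25,60),(52,160,255))
n,l,st,ce=cv2.connectedComponentsWithStats(m)
for k in range(1,n):
    if st[k,4]>40: print(st[k].tolist(),ce[k].round(1),onz('scene',ce[k],.018,s).round(4))
plan([.466,-.3615,.304],-11.6,15)
E
```

```text
[264, 34, 19, 22, 56] [274.2  44.4] [-0.5747  0.2315  0.018 ]
[404, 182, 13, 11, 74] [410.  187.2] [0.538  0.0712 0.018 ]
[417, 252, 27, 27, 323] [428.6 265. ] [ 0.7869 -0.1081  0.018 ]
[[-0.0183, -0.0027, -0.0001],[0.02, -0.01, 6.53]],
[[-0.0185, -0.0006, -0.0001],[0.02, -0.01, 6.53]],
[[-0.0185, 0.0015, -0.0001],[0.02, -0.01, 6.53]],
[[-0.0182, 0.0036, -0.0001],[0.02, -0.01, 6.53]],
[[-0.0176, 0.0057, -0.0001],[0.02, -0.01, 6.53]],
[[-0.0169, 0.0076, -0.0001],[0.02, -0.01, 6.53]],
[[-0.0159, 0.0095, -0.0001],[0.02, -0.01, 6.53]],
[[-0.0147, 0.0113, -0.0001],[0.02, -0.01, 6.53]],
[[-0.0133, 0.0129, -0.0001],[0.02, -0.01, 6.53]],
[[-0.0118, 0.0143, -0.0001],[0.02, -0.01, 6.53]],
[[-0.0101, 0.0155, -0.0001],[0.02, -0.01, 6.53]],
[[-0.0083, 0.0166, -0.0001],[0.02, -0.01, 6.53]],
[[-0.0063, 0.0174, -0.0001],[0.02, -0.01, 6.53]],
[[-0.0043, 0.018, -0.0001],[0.02, -0.01, 6.53]],
[[-0.0022, 0.0184, -0.0001],[0.02, -0.01, 6.53]],
```

Emit:
jog_arm(
  series=[
    [1,[-0.018,-0.003,0],[0,0,6.5]],
    [1,[-0.018,-0.001,0],[0,0,6.5]],
    [1,[-0.018,0.001,0],[0,0,6.5]],
    [1,[-0.018,0.004,0],[0,0,6.5]],
    [1,[-0.018,0.006,0],[0,0,6.5]],
    [1,[-0.017,0.008,0],[0,0,6.5]],
    [1,[-0.016,0.01,0],[0,0,6.5]],
    [1,[-0.015,0.011,0],[0,0,6.5]],
  ],
)

```text
clock: 15.2
ee_pos: [0.4907, -0.2346, 0.298]
eef_rot: [-0.001, 0.956, 0.293, -0.001]
ft_force: [0.1, 0.4, -2.2]
finger_gap: 0.0148
finger_force: 68.5
```

Emit:
jog_arm(
  series=[
    [1,[-0.013,0.013,0],[0,0,6.5]],
    [1,[-0.012,0.014,0],[0,0,6.5]],
    [1,[-0.01,0.016,0],[0,0,6.5]],
    [1,[-0.008,0.017,0],[0,0,6.5]],
    [1,[-0.006,0.017,0],[0,0,6.5]],
    [1,[-0.004,0.018,0],[0,0,6.5]],
    [1,[-0.002,0.018,0],[0,0,6.5]],
    [1,[0,0,0],[0,0,0]],
  ],
)

```text
clock: 16.2
ee_pos: [0.4655, -0.3621, 0.2981]
eef_rot: [-0.0, 0.995, -0.098, -0.002]
ft_force: [-0.3, 0.7, -2.0]
finger_gap: 0.015
finger_force: 68.6
```

Emit:
jog_arm(
  series=[
    [1,[0,0,0],[0,0,0]],
    [1,[0,0,0],[0,0,0]],
  ],
)

```text
clock: 16.45
ee_pos: [0.4673, -0.36, 0.2996]
eef_rot: [-0.0, 0.995, -0.097, -0.0]
ft_force: [-0.2, -0.0, -2.4]
finger_gap: 0.0145
finger_force: 68.6
```

```bash
python3 - <<'E'
from h import *
s=robot.sense();print(s['ee_pos'],s['ft_force'],R.from_matrix(q2R(s['eef_rot'])).as_euler('zyx',degrees=True))
plan([.466,-.3615,.19],-11.7,1)
E
```

```text
[ 0.46730081 -0.36002804  0.299559  ] [-0.18440018 -0.02491849 -2.39335748] [ 1.10844967e+01 -2.09081198e-02 -1.79947884e+02]
[[-0.0009, 0.0018, 0.1096],[-0.05, 0.03, 0.62]],
```

Emit:
jog_arm(
  series=[
    [1,[-0.001,0.002,0.025],[0,0,0.6]],
    [1,[0,0,0.03],[0,0,0]],
    [1,[0,0,0.03],[0,0,0]],
    [1,[0,0,0.025],[0,0,0]],
    [1,[0,0,0.008],[0,0,0]],
    [1,[0,0,0],[0,0,0]],
    [1,[0,0,0],[0,0,0]],
  ],
)

```text
clock: 17.32
ee_pos: [0.4663, -0.3635, 0.1833]
eef_rot: [0.001, 0.995, -0.103, 0.001]
ft_force: [0.2, -0.4, -2.0]
finger_gap: 0.0148
finger_force: 68.6
```

```bash
python3 - <<'E'
from h import *
s=robot.sense();print(s['ee_pos'],s['ft_force'],R.from_matrix(q2R(s['eef_rot'])).as_euler('zyx',degrees=True))
E
```

```text
[ 0.46633997 -0.36348633  0.18326331] [ 0.16080985 -0.36381245 -2.02782164] [1.18209934e+01 1.20295580e-01 1.79915214e+02]
```

Emit:
jog_arm(
  series=[
    [1,[0,-0.001,0.005],[0,0,0]],
    [1,[0,0,0.003],[0,0,0]],
    [1,[0,0,0.002],[0,0,0]],
    [1,[0,0,0],[0,0,0]],
    [1,[0,0,0],[0,0,0]],
  ],
)

```text
clock: 17.95
ee_pos: [0.4659, -0.362, 0.1739]
eef_rot: [0.0, 0.995, -0.103, 0.0]
ft_force: [-3.7, 2.9, 8.7]
finger_gap: 0.0144
finger_force: 70.2
```

The handle has seated: the force now reads +8.7 N upward. I release and rise.

Emit:
jog_arm(
  series=[
    [0.8,[0,0,-0.001],[0,0,0]],
    [0.6,[0,0,0],[0,0,0]],
    [0,[0,0,0],[0,0,0]],
    [0,[0,0,0],[0,0,0]],
    [0,[0,0,0],[0,0,0]],
    [0,[0,0,0],[0,0,0]],
  ],
)

```text
clock: 18.7
ee_pos: [0.4658, -0.3621, 0.1729]
eef_rot: [0.0, 0.995, -0.103, -0.0]
ft_force: [-0.3, -0.4, -0.6]
finger_gap: 0.0855
finger_force: 0.0
```

Emit:
jog_arm(
  series=[
    [0,[0,0,-0.02],[0,0,0]],
    [0,[0,0,-0.04],[0,0,0]],
    [0,[0,0,-0.05],[0,0,0]],
    [0,[-0.03,0,-0.04],[0,0,0]],
    [0,[-0.05,0,0],[0,0,0]],
    [0,[0,0,0],[0,0,0]],
    [0,[0,0,0],[0,0,0]],
  ],
)

```text
clock: 19.58
ee_pos: [0.3878, -0.3457, 0.3231]
eef_rot: [0.0, 0.995, -0.103, 0.0]
ft_force: [0.1, -0.2, 0.3]
finger_gap: 0.0853
finger_force: 0.0
```

```bash
python3 - <<'E'
from h import *
t,_=snap('top','t7.png');w,s=snap('wrist','w7.png');c,_=snap('scene','s7.png');print(s['ee_pos'],s['clock'])
r=lambda i,x,y,ww,h,o:cv2.resize(i[y:y+h,x:x+ww],o,interpolation=cv2.INTER_CUBIC)
cv2.imwrite('pics/f.png',np.vstack([np.hstack([r(t,85,90,140,120,(400,300)),r(w,180,0,280,210,(400,300))]),np.hstack([r(c,360,110,160,120,(400,300)),r(c,260,190,140,105,(400,300))])]))
h=cv2.cvtColor(t,cv2.COLOR_BGR2HSV);m=cv2.inRange(h,(28,25,60),(52,160,255))
n,l,st,ce=cv2.connectedComponentsWithStats(m)
for k in range(1,n):
    if st[k,4]>40:
        ys,xs=np.where(l==k);b=cv2.boxPoints(cv2.minAreaRect(np.c_[xs,ys].astype(np.float32)))
        print(ce[k].round(1),[onz('top',p,.024).round(3).tolist()[:2] for p in b])
E
```

```text
[ 0.38828438 -0.34561868  0.32293754] 19.625
[271.   91.9] [[0.825, -0.129], [0.825, -0.156], [0.784, -0.156], [0.784, -0.129]]
[249.3  93.8] [[0.809, -0.059], [0.819, -0.084], [0.786, -0.097], [0.776, -0.072]]
[198.9 178.5] [[0.557, 0.084], [0.557, 0.06], [0.517, 0.059], [0.517, 0.084]]
[347.2 189.9] [[0.472, -0.363], [0.529, -0.375], [0.527, -0.387], [0.469, -0.375]]
```

View pics/f.png

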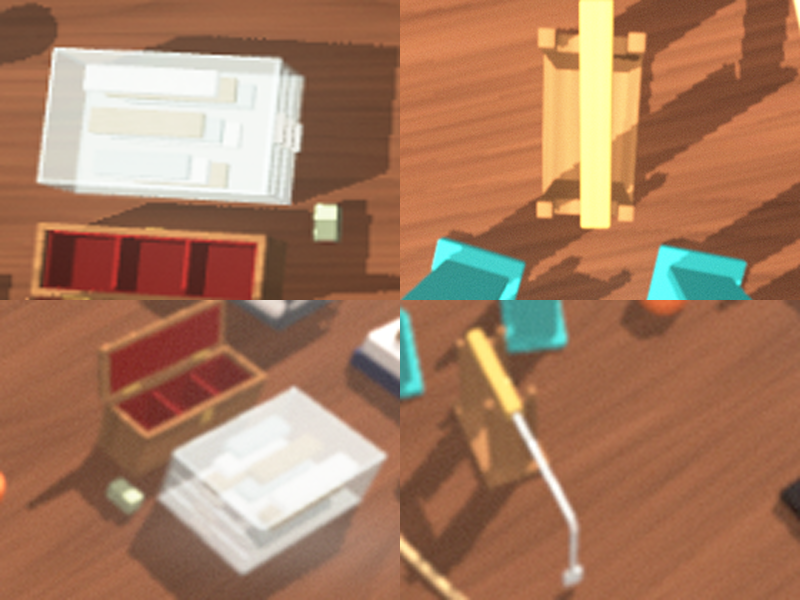

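The final crops show the seal outside the gap (top pixel (199,178)), with its far edge about 32 mm clear of the mouth. The rod lies in both cradles of the wooden rest, and the gripper is clear.

```bash
python3 -c "
from rig import hand_in; print(hand_in())"
```

```text
the job is handed in; nothing more can be done
None
```

The job is handed in: the seal lies on the cabinet top about 32 mm outside the right-hand end of the gap, moved only with the rod, and the rod is back in both cradles of its rest, at about 19.6 s of the 53 s allowed.

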